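# Draw the sunken locking pin of a board test fixture with a hook tool

## Robot

A 6-joint arm with a two-finger parallel gripper is mounted at the origin on the work surface. World frame = base frame: x ahead of the robot, y to its left, z up, the work surface at z = 0. Lengths are in m, angles in rad, forces in N, time in s.
With the tool pointing down it reaches from about 0.25 to 0.725 m from the base axis. Payload 4 kg.
Tool frame: the origin (TCP) lies midway between the tips of the shut fingers; the grasp point (between the pads) lies 19 mm behind it; z points along the fingers, y is the line along which they close (so a half turn about z gives the same grasp; the last joint's range is limited). The gripper opens to 85 mm and grips with 20 to 120 N. Pads are 22 mm wide; open, the fingers measure 114 mm over their backs; the gripper's body (76 mm by 85 mm) begins 54 mm behind the grasp point. The pads swing forward as they close: fully open they stand 13 mm farther back than shut.
Start: joints at [1.278, 0.241, 0.005, 1.335, 0, 1.571], TCP at [0.144, 0.479, 0.231] pointing down, gripper open.
Joint ranges: [-2.72, 2.72], [-1.05, 1.87], [-1.09, 1.28], [-1.99, 2.15], [-1.42, 1.44], [-3.14, 3.14]. Speed limits (rad/s): [2.79, 2.79, 3.14, 3.14, 3.14, 3.14].

## Interface

Orientations are given as [roll, pitch, yaw] about the fixed x, y, z axes, in that order (R = Rz(yaw) Ry(pitch) Rx(roll)).
In Python, from cell import r gives the robot as it stands.
- The arm moves only by the tool move_arm, never from a script. Its argument "series" is a list of rows, each a list of 5 numbers: the finger opening in cm, from 0 to 8.54, then the shift along the world's x, y, z in cm, then the turn about the world's z in rad. In form: [[gripper, x, y, z, spin], ...]. A call has exactly 8 rows; each row is the pose to reach, as a shift and turn from the pose commanded when the call began; what a row does not reach only later rows make up. A row lasts 1/10 s, in which the tool goes at most 50 mm and 8.59 degrees, less where a joint would pass 70% of its speed; a pose out of reach is approached as far as the arm can. A call with a gripper value outside its range is refused whole. The fingers move at their own pace and stop on an object; the grip force is fixed at half the most. Time passes only in rows, so rows that repeat a pose let the fingers close, or fill a call up. It gives the time, the measured TCP pose, the force, the opening and the grip force at its end, in the units of the state.
- r.state(): the state, without advancing time (a new reading comes with each control period).
- r.grab_frame(name): name is "side" or "top" or "wrist"; returns the picture (384x512x3 uint8, red, green, blue); there is no depth.
- r.camera_model(name): a dict with "vertical_fov" (degrees; the focal length in pixels is half the picture's height over the tangent of half this angle, whatever the lens; pixels are square), "cx", "cy" (the principal point, pixels), "k1" (the pictures are not rectified: a ray, as slopes to the right and down, at radius r is drawn at 1 + k1 r^2 times it, then the intrinsics apply), "world_to_cam" (4x4, takes a point from world to camera coordinates); the wrist camera has in their place "hand_eye" (4x4, takes a point from camera to tool coordinates, whose origin is the TCP and whose axes are the flange's). Camera axes: x right, y down, z forward; pixel columns grow to the right and rows downward; lengths in m; the calibration is good to about 2 mm. A picture is of the moment at which its call begins: read the wrist's pose just before it. camera_model takes no time and is no camera call.
- r.finish_job(): hands the job in; it is judged then, once.
The state is a dict: "t": time; "joints": joint angles; "joint_velocities": joint speeds; "joint_torque": joint torques, N m; "position": TCP position; "tool_rot": TCP orientation; "contact_force": force on the tool from outside, world axes, zero at the start; "torque": the same for the moment, N m; "grip_width": opening from 0.0 (shut) to 1.0 (fully open); "gripper_force": force on a finger pad.
Only numpy, scipy, OpenCV 4.12 (cv2) and the standard library are available. Lean on these libraries where they do the work, as an engineer would, in place of code of your own. Each camera call takes 0.05 s, during which the arm holds its last target. There are 200 camera calls.

## Task

Take the hook tool out of its rack and use it to catch the wire loop of the locking pin sunk in the test fixture's deep bore, feeling your way because its depth is not known; draw the pin up until it comes against its stop, gently, never pressing or pulling hard. Leave the pin up, hang the hook tool back upright in its rack with its guard flat on the plate, and let go. Do not touch the pin with the gripper, and leave the other things on the bench alone.

Things in the scene. Friction and masses are not known exactly. Their poses are not given: they have to be found in the camera images.
- fixture: Fixed board test fixture: aluminium block 150 (x) x 150 (y) x 95 mm high, a green circuit board (10 mm high with parts) on the rear of its top. A round vertical bore opens near its front (-x) face. Origin on the table under the bore's axis; the block spans x -40 to +110, y -75 to +75 mm, the board x +35 to +105. x points from bore to board, away from the robot within 0.3 rad.
- bore_mouth (a point): Centre of the bore's mouth, level with the block's top (95 mm); axes as the fixture's. Bore 48 mm across, 87 mm deep. The locking pin sunk in it is a steel disc 42 mm across carrying a wire loop. At rest the disc's face lies somewhere 48 to 76 mm below the mouth; the pin is up to 2.5 mm off the axis in x and in y and turned up to 0.15 rad either way.
- loop_side (a point): Point on the mouth plane, 6 mm from the bore's axis towards fixture +x: the loop stands below it, within the shift and turn given. The loop is an upright inverted U of 4 mm wire: uprights 24 mm apart, level bar along fixture y with its centre 22 mm above the disc (20 mm clear below). A hook goes down on the -x side of the loop and enters it along +x.
- pin (a joint): Upward travel of the pin, m: 0 at rest (it cannot go lower), 0.060 hard against its upper stop, where the loop's bar stands 6 to 34 mm above the bore's mouth. 120 g; slides with about 4 N of friction plus 20 N per m/s and stays where it is left. The hook tool must not push or pull the pin, or bear on the fixture, with more than 15 N.
- hook: Hook tool, loose, about 130 g, hanging upright in the rack. Origin: underside centre of its round guard (56 mm across, 5 mm thick), z up. Above the guard a black handle 16 (x) by 24 mm (y), z = +5 to +67 mm. Below it a 5 mm steel shaft on the axis down to z = -95 mm, where the hook points along the tool's +x, at the start away from the robot within 0.8 rad.
- hook_foot (a point): Lowest point of the tool: underside of the foot on the shaft's axis, 95 mm below the tool's origin. From here a 5 mm thick arm runs along the tool's +x and ends in a 4 mm thick lip standing up to 11 mm above the foot's underside. The lip's outer face is 15 mm from the axis; shaft and lip leave a throat 8.5 mm wide.
- rack: Fixed rack for the hook tool: grey plate 100 x 100 x 12 mm, top 105 mm above the table, on two side panels (y = -47 and +47 mm), with a round hole 40 mm across in the middle; the tool's shaft hangs through it, the guard lying on the plate. Origin on the table under the hole's centre. Rack and fixture may change sides.
- spool: Bystander: aluminium-coloured solder spool, 54 mm across, 48 mm high; origin underside centre.
- flux: Bystander: white flux bottle, 36 mm across, 85 mm high; origin underside centre.
- jar: Bystander: amber jar with black lid, 48 mm across, 75 mm high; origin underside centre.
- driver: Bystander: screwdriver lying on the bench.
- parts_tray: Bystander: grey divided parts tray, 100 x 140 x 35 mm; origin underside centre.
- spool2: Bystander: smaller steel-coloured spool, 48 mm across, 40 mm high; origin underside centre.
- sponge_tin: Bystander: sponge tin, 85 x 65 x 24 mm; origin underside centre.
Things that resemble listed ones, but are neither listed nor needed, are in the scene too. Several things have the shape of the rack; the one meant has the colours described above.

How it is judged:
On the way, in this order (a step that is already met when the one before it is completed fails the run):
1. the hook has caught the loop and begun to lift the pin (value of joint pin above 0.008 m and contact force between hook and pin above 1 N), for 0.1 s.
2. the hook has drawn the pin to its stop (value of joint pin above 0.057 m and contact force between hook and pin above 0.5 N), for 0.1 s.
At the end, for the whole second after the job is handed in: The pin stands within 3 mm of its upper stop (travel over 57 mm), and the hook tool hangs at rest in the rack's hole: its origin within 10 mm of the hole's axis and within 4 mm of the plate's top height (105 mm), upright within 0.08 rad, released (value of joint pin above 0.057 m and horizontal distance between hook and rack below 0.01 m and z of hook in the frame of rack between 0.101 and 0.109 m and angle between hook's own z axis and vertical below 0.08 rad and linear speed of hook below 0.02 m/s and contact force between hook and the fingers below 0.1 N); the robot touches nothing.
It fails at once if the hook tool presses or pulls on the pin with more than 15 N (contact force between hook and pin above 15 N).
It fails at once if the hook tool bears on the fixture with more than 15 N (contact force between hook and fixture above 15 N).
It fails at once if the gripper or arm touches the pin (contact force between any of the fingers, the arm and pin above 0.5 N).
It fails at once if a bystander is moved by more than 15 mm (distance of any of spool, flux, jar, driver, parts_tray, spool2, sponge_tin from where it was at the start of the episode above 0.015 m).
It also fails if it takes over 72 s, if anything falls off the work surface, if the arm or the gripper's body presses on something with over 40 N, if the wrist force passes 120 N, or if a joint passes its speed limit or range.

## Working session

There is one attempt and no reset: what is moved stays moved. The work goes in short steps, Python scripts to look and compute and a tool call to move; the robot and the scene stay as the last step left them, time stands still between calls to the robot, and variables do not carry over. Pictures are saved under pics/ and viewed, at most 10 in all, crops included, and the job is handed in when it is done.

Besides the shell and the picture viewer there is one more tool, called after "Call:" by a JSON object that holds its "name" and its "arguments", one argument or row to a line. move_arm: Moves the arm, as the interface text tells. Its arguments: {"type":"object","properties":{"series":{"type":"array"}},"required":["series"]}

```bash
mkdir -p pics; ls; python3 - <<'E'
from cell import r
import cv2,numpy as np
s=r.state();print(s)
for n in("side","top","wrist"):
    f=r.grab_frame(n);cv2.imwrite(f"pics/{n}0.png",f[:,:,::-1]);print(n,{k:np.round(v,4).tolist() for k,v in r.camera_model(n).items()})
a=cv2.imread("pics/side0.png");b=cv2.imread("pics/top0.png")
E
```

```text
pics
{'t': 0.0, 'joints': array([ 1.27802062e+00,  2.41409779e-01,  3.73713849e-03,  1.33518709e+00,
       -2.98370250e-05,  1.57077649e+00]), 'joint_velocities': array([ 6.83049923e-06,  2.45818983e-03,  1.22572618e-03, -1.01543270e-03,
        1.20134299e-03,  2.50141552e-03]), 'joint_torque': array([ 1.98913176e-05, -3.72313750e+01,  2.52409744e+01,  1.69027399e-02,
        5.95261372e-05, -4.17687048e-06]), 'position': array([0.14413495, 0.47812618, 0.23041947]), 'tool_rot': array([-3.13952925e+00,  2.97960387e-05,  2.84883684e+00]), 'contact_force': array([ 0.20503761,  0.3511541 , -0.00726617]), 'torque': array([-0.07417155,  0.00411026, -0.00109699]), 'gripper_force': 0.0, 'grip_width': 0.9977239963874562}
side {'vertical_fov': 42.5465, 'cx': 252.3706, 'cy': 194.2444, 'k1': -0.1032, 'world_to_cam': [[-0.9957, -0.0907, 0.0159, 0.534], [-0.0805, 0.7726, -0.6297, 0.075], [0.0449, -0.6283, -0.7767, 1.4727], [0.0, 0.0, 0.0, 1.0]]}
top {'vertical_fov': 51.6961, 'cx': 255.3052, 'cy': 190.6437, 'k1': 0.0228, 'world_to_cam': [[-0.027, -0.9996, -0.0126, 0.0401], [-0.9867, 0.0287, -0.1602, 0.518], [0.1605, 0.0081, -0.987, 1.2675], [0.0, 0.0, 0.0, 1.0]]}
wrist {'vertical_fov': 71.7227, 'cx': 255.4083, 'cy': 190.0667, 'k1': -0.0039, 'hand_eye': [[-0.0002, -0.962, -0.2732, 0.0687], [1.0, -0.0004, 0.0004, 0.0009], [-0.0005, -0.2732, 0.962, -0.143], [0.0, 0.0, 0.0, 1.0]]}
```

View pics/top0.png

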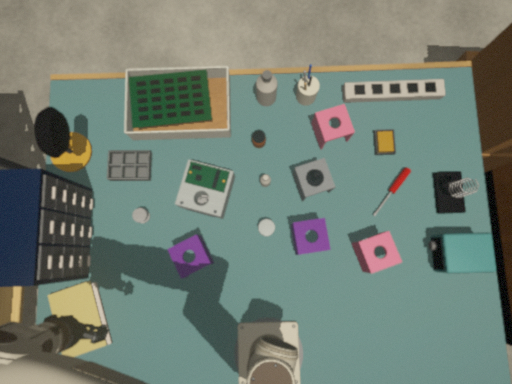

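View pics/side0.png

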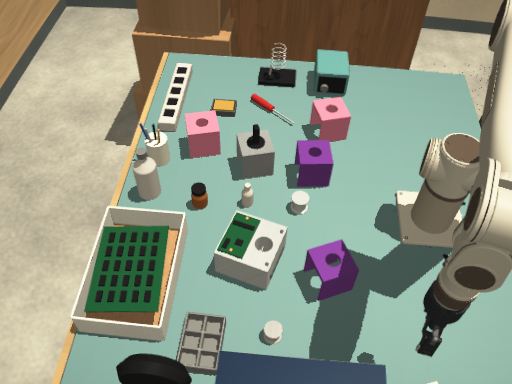

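The top view shows the grey rack with the hook at about (314,177) and the fixture at (205,187), with its bore at (201,198). The side view shows the rack at (256,150), the handle top at (256,128) and the bore at (264,243).

```bash
cat > h.py <<'E'
import cv2,numpy as np
from cell import r
from scipy.spatial.transform import Rotation as Ro
def cam(n,s=None):
    m=r.camera_model(n);f=192/np.tan(np.radians(m["vertical_fov"])/2)
    if n=="wrist":
        T=np.eye(4);T[:3,:3]=Ro.from_euler("xyz",s["tool_rot"]).as_matrix();T[:3,3]=s["position"]
        C=T@np.array(m["hand_eye"])
    else: C=np.linalg.inv(m["world_to_cam"])
    return f,m["cx"],m["cy"],m["k1"],C
def plane(c,uv,z):
    f,cx,cy,k,C=c;uv=np.atleast_2d(uv).astype(float)
    d=(uv-[cx,cy])/f;p=d.copy()
    for _ in range(20): p=d/(1+k*(p**2).sum(1,keepdims=True))
    D=np.c_[p,np.ones(len(p))]@C[:3,:3].T
    return C[:3,3]+D*((z-C[2,3])/D[:,2])[:,None]
def proj(c,P):
    f,cx,cy,k,C=c;q=(np.atleast_2d(P)-C[:3,3])@C[:3,:3]
    p=q[:,:2]/q[:,2:];p=p*(1+k*(p**2).sum(1,keepdims=True));return p*f+[cx,cy]
E
python3 - <<'E'
from h import *
t=cam("top");s=cam("side")
print("bore",plane(t,[201,198],.095),plane(s,[264,243],.095))
print("rack handle",plane(t,[314.5,178],.172),plane(s,[256,127],.172))
a=cv2.imread("pics/top0.png")[140:225,165:345];cv2.imwrite("pics/topc.png",cv2.resize(a,None,fx=4,fy=4,interpolation=2))
E
```

```text
bore [[0.49172352 0.19746992 0.095     ]] [[0.48905005 0.1974377  0.095     ]]
rack handle [[ 0.53081163 -0.15290403  0.172     ]] [[ 0.54268278 -0.15912177  0.172     ]]
```

View pics/topc.png

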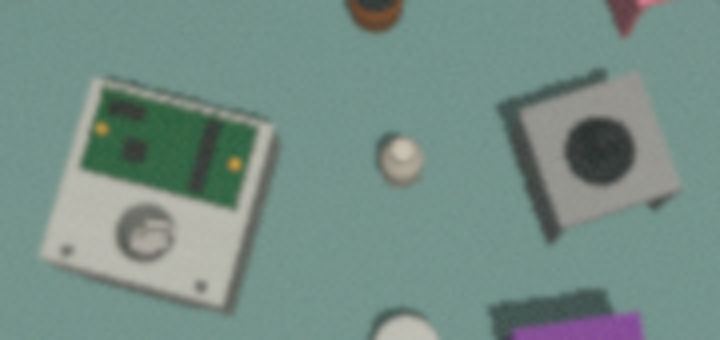

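Call:
{"name": "move_arm", "arguments": {
  "series": [
    [8.5, 4, -4, 0, -0.15],
    [8.5, 8, -8, 0, -0.3],
    [8.5, 12, -12, 0, -0.45],
    [8.5, 16, -16, 0, -0.6],
    [8.5, 20, -20, 0, -0.75],
    [8.5, 24, -24, 0, -0.9],
    [8.5, 28, -28, 0, -1.05],
    [8.5, 31, -32, 0, -1.2]
  ]
}}

```text
t: 0.95
position: [0.4257, 0.1917, 0.2312]
tool_rot: [3.141, -0.0, 1.643]
contact_force: [0.4, 1.3, 0.1]
grip_width: 0.996
gripper_force: 0.0
```

Call:
{"name": "move_arm", "arguments": {
  "series": [
    [8.5, 2, -2, -1, -0.15],
    [8.5, 2, -2, -3, -0.3],
    [8.5, 2, -2, -4, -0.35],
    [8.5, 2, -2, -4, -0.35],
    [8.5, 2, -2, -4, -0.35],
    [8.5, 2, -2, -4, -0.35],
    [8.5, 2, -2, -4, -0.35],
    [8.5, 2, -2, -4, -0.35]
  ]
}}

```text
t: 1.75
position: [0.4447, 0.1738, 0.1919]
tool_rot: [3.141, -0.001, 1.3]
contact_force: [0.4, -0.0, 0.6]
grip_width: 0.995
gripper_force: 0.0
```

```bash
python3 - <<'E'
from h import *
import pickle
s=r.state();f=r.grab_frame("wrist");pickle.dump((s,f),open("w1.pkl","wb"))
print(s["t"],s["position"],s["tool_rot"],s["contact_force"],s["joints"])
cv2.imwrite("pics/w1.png",f[:,:,::-1])
print(proj(cam("wrist",s),[.49,.197,.095]))
E
```

```text
1.75 [0.44467258 0.17375218 0.19194379] [ 3.14055898e+00 -7.52089431e-04  1.29969282e+00] [ 0.37421664 -0.0126168   0.57394026] [ 3.72511692e-01  2.16801171e-01 -1.30266913e-01  1.22245005e+00
 -1.86815245e-05  2.21441190e+00]
[[295.98516822 155.80382302]]
```

View pics/w1.png

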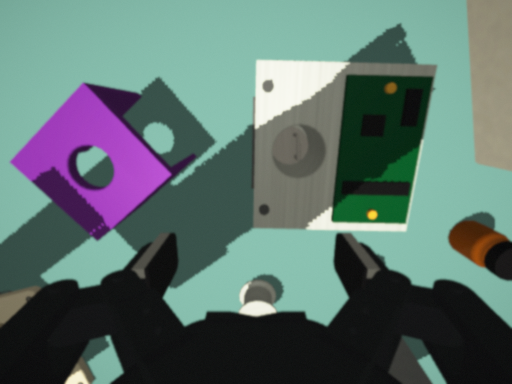

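The wrist view shows the bore's mouth at (299,150), with the loop inside near (295,143), and the purple decoy at the left. I'll move closer and take two views for depth.

Call:
{"name": "move_arm", "arguments": {
  "series": [
    [8.5, 0, -1.7, -2, 0],
    [8.5, 0, -3.5, -4.5, 0],
    [8.5, 0, -3.5, -4.5, 0],
    [8.5, 0, -3.5, -4.5, 0],
    [8.5, 0, -3.5, -4.5, 0],
    [8.5, 0, -3.5, -4.5, 0],
    [8.5, 0, -3.5, -4.5, 0],
    [8.5, 0, -3.5, -4.5, 0]
  ]
}}

```text
t: 2.6
position: [0.4448, 0.1388, 0.1468]
tool_rot: [3.141, -0.001, 1.299]
contact_force: [0.6, 1.1, 0.6]
grip_width: 0.993
gripper_force: 0.0
```

```bash
cat > snap.py <<'E'
from h import *
import pickle,sys
s=r.state();f=r.grab_frame("wrist");pickle.dump((s,f),open(sys.argv[1]+".pkl","wb"))
print(s["position"],s["tool_rot"])
E
python3 snap.py A
```

```text
[0.444797   0.13882089 0.14681711] [ 3.14071672e+00 -6.58677018e-04  1.29944520e+00]
```

Call:
{"name": "move_arm", "arguments": {
  "series": [
    [8.5, 3, -0.8, 0, 0],
    [8.5, 5.8, -1.6, 0, 0],
    [8.5, 5.8, -1.6, 0, 0],
    [8.5, 5.8, -1.6, 0, 0],
    [8.5, 5.8, -1.6, 0, 0],
    [8.5, 5.8, -1.6, 0, 0],
    [8.5, 5.8, -1.6, 0, 0],
    [8.5, 5.8, -1.6, 0, 0]
  ]
}}

```text
t: 3.45
position: [0.5021, 0.1226, 0.1465]
tool_rot: [3.141, -0.0, 1.299]
contact_force: [-0.0, 0.3, -0.1]
grip_width: 0.995
gripper_force: 0.0
```

```bash
python3 snap.py B; python3 - <<'E'
from h import *
import pickle
o=[]
for n in "AB":
    s,f=pickle.load(open(n+".pkl","rb"));p=proj(cam("wrist",s),[.49,.197,.09])[0];print(p)
    u,v=np.round(p).astype(int);u0,v0=max(u-50,0),max(v-60,0);print(u0,v0)
    o.append(cv2.resize(f[v0:v0+120,u0:u0+100,::-1],(400,480),interpolation=2))
cv2.imwrite("pics/ab.png",np.hstack(o))
E
```

```text
[0.50210537 0.12258524 0.14651298] [ 3.14145137e+00 -1.52156758e-04  1.29931365e+00]
[292.97249345 117.84296911]
243 58
[210.91251771 117.43423693]
161 57
```

View pics/ab.png

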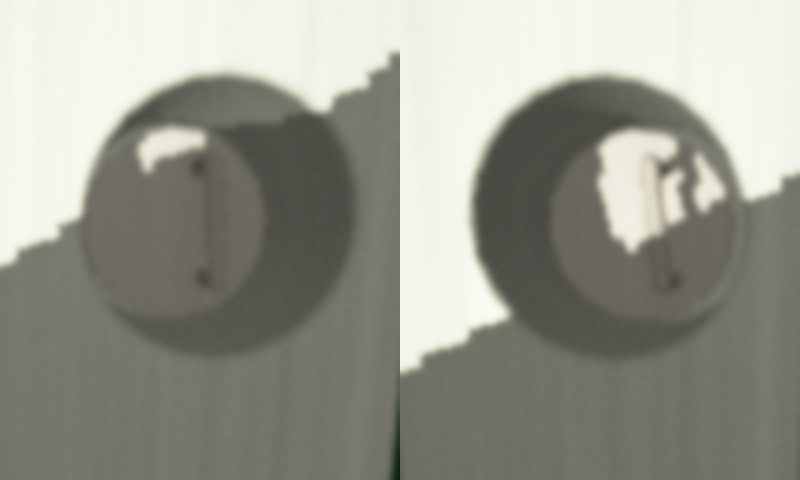

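```bash
cat >> h.py <<'E'
def tri(cs,uvs):
    A=np.zeros((3,3));b=np.zeros(3)
    for c,uv in zip(cs,uvs):
        o=c[4][:3,3];d=plane(c,uv,0)[0]-o;d/=np.linalg.norm(d);M=np.eye(3)-np.outer(d,d);A+=M;b+=M@o
    return np.linalg.solve(A,b)
E
python3 - <<'E'
from h import *
import pickle
W=[pickle.load(open(n+".pkl","rb")) for n in "AB"];C=[cam("wrist",w[0]) for w in W]
for n,a,b in [("mouth",(297.5,111.75),(212.25,110.75)),("disc",(286.75,113.5),(222.25,113)),("bar",(297,113.75),(224.75,112.5)),("foot1",(243+198/4,58+167/4),(161+265/4,57+165/4)),("foot2",(243+203/4,58+277/4),(161+275/4,57+283/4))]:
    print(n,tri(C,[a,b]).round(4))
o=[]
for (s,f),(u,v) in zip(W,[(276,84),(202,84)]):
    g=f[v:v+60,u:u+40,::-1].astype(float)
    g=np.clip((g-40)*2.2,0,255).astype(np.uint8);o.append(cv2.resize(g,(400,600),interpolation=2))
cv2.imwrite("pics/ab2.png",np.hstack(o))
E
```

```text
mouth [0.4932 0.2006 0.0963]
disc [0.4925 0.1998 0.0347]
bar [0.4976 0.1983 0.0621]
foot1 [0.5006 0.2105 0.0343]
foot2 [0.4955 0.1857 0.0364]
```

View pics/ab2.png

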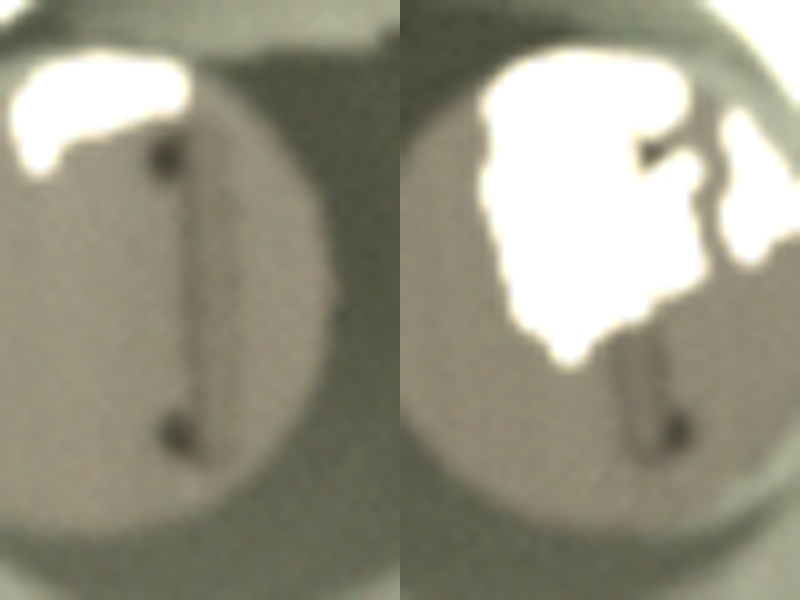

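The enhanced crops show the loop's feet at about (292.5,100) and (293.5,127) in A. The bar is tilted slightly, and the disc face comes out near z = 0.035, about 60 mm down, which is consistent with the specification. Next is the rack.

Call:
{"name": "move_arm", "arguments": {
  "series": [
    [8.5, 0, -2, 4, 0],
    [8.5, 0.5, -6, 7, 0],
    [8.5, 0.5, -10.5, 9, 0],
    [8.5, 1, -15, 10, 0],
    [8.5, 1, -19.5, 10, 0],
    [8.5, 1, -24, 10, 0],
    [8.5, 1, -28.5, 10, 0],
    [8.5, 1.5, -32, 10, 0]
  ]
}}

```text
t: 4.3
position: [0.5167, -0.2001, 0.2466]
tool_rot: [3.141, 0.0, 1.297]
contact_force: [-0.1, 1.1, 0.3]
grip_width: 0.997
gripper_force: 0.0
```

Call:
{"name": "move_arm", "arguments": {
  "series": [
    [8.5, 0, -1, 0, 0],
    [8.5, 0, -1, 0, 0],
    [8.5, 0, -1, 0, 0],
    [8.5, 0, -1, 0, 0],
    [8.5, 0, -1, 0, 0],
    [8.5, 0, -1, 0, 0],
    [8.5, 0, -1, 0, 0],
    [8.5, 0, -1, 0, 0]
  ]
}}

```text
t: 5.1
position: [0.5175, -0.2073, 0.2464]
tool_rot: [3.141, 0.0, 1.299]
contact_force: [0.8, 0.1, -0.2]
grip_width: 0.998
gripper_force: 0.0
```

```bash
python3 snap.py C; python3 - <<'E'
from h import *
import pickle
s,f=pickle.load(open("C.pkl","rb"));c=cam("wrist",s);p=proj(c,[.536,-.156,.15])[0];print(p,s["t"])
u,v=np.round(p).astype(int);u0,v0=max(u-80,0),max(v-60,0);print(u0,v0)
g=f[v0:v0+120,u0:u0+160,::-1].astype(float);g=255*(g/255)**.5
cv2.imwrite("pics/c.png",cv2.resize(g.astype(np.uint8),None,fx=5,fy=5,interpolation=2)[:600])
E
```

```text
[ 0.51752063 -0.20726885  0.24639774] [3.14149290e+00 1.48527585e-05 1.29936867e+00]
[259.32507353 133.46970901] 5.1
179 73
```

View pics/c.png

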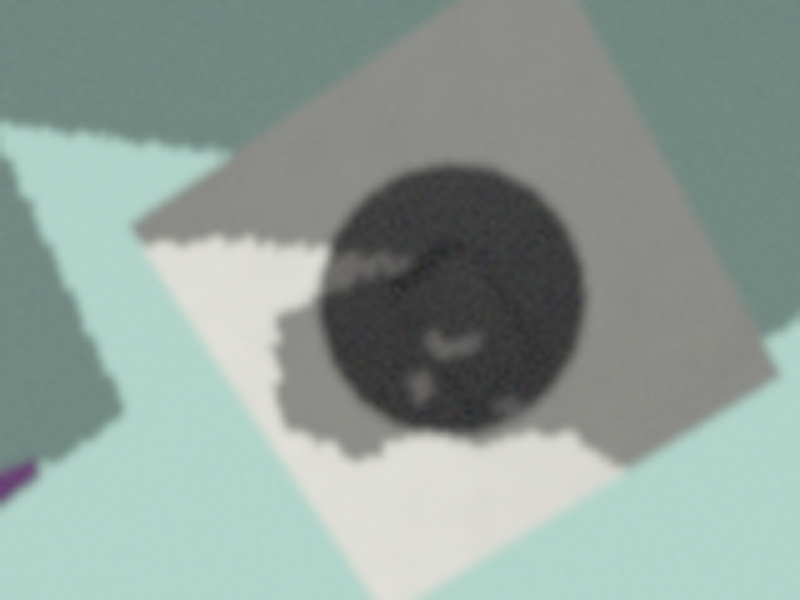

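The guard is a dark circle centred near (269.6,132.6), and the plate's corner midpoint is at (270.1,133.3), so the tool hangs centred. The handle is hard to see against the guard, so I'll stretch the contrast and also look from the side camera.

```bash
python3 - <<'E'
from h import *
import pickle
s,f=pickle.load(open("C.pkl","rb"));c=cam("wrist",s)
print("guard",plane(c,[269.6,132.6],.110),"plate",plane(c,[270.1,133.3],.105))
for _ in range(4): 
    pass
fs=[r.grab_frame("wrist").astype(float) for _ in range(12)]+[f.astype(float)]
m=np.mean(fs,0)[100:166,237:303,::-1]
g=np.clip((m-15)*5,0,255).astype(np.uint8)
a=cv2.resize(g,(560,560),interpolation=cv2.INTER_CUBIC)
sd=r.grab_frame("side")[115:185,233:280,::-1].astype(float);sd=np.clip(255*(sd/255)**.6,0,255).astype(np.uint8)
b=cv2.resize(sd,(235,350),interpolation=cv2.INTER_CUBIC);b=np.vstack([b,np.zeros((210,235,3),np.uint8)])
cv2.imwrite("pics/d.png",np.hstack([a,b]))
E
```

```text
guard [[ 0.54623565 -0.16072728  0.11      ]] plate [[ 0.54672049 -0.16194165  0.105     ]]
```

View pics/d.png

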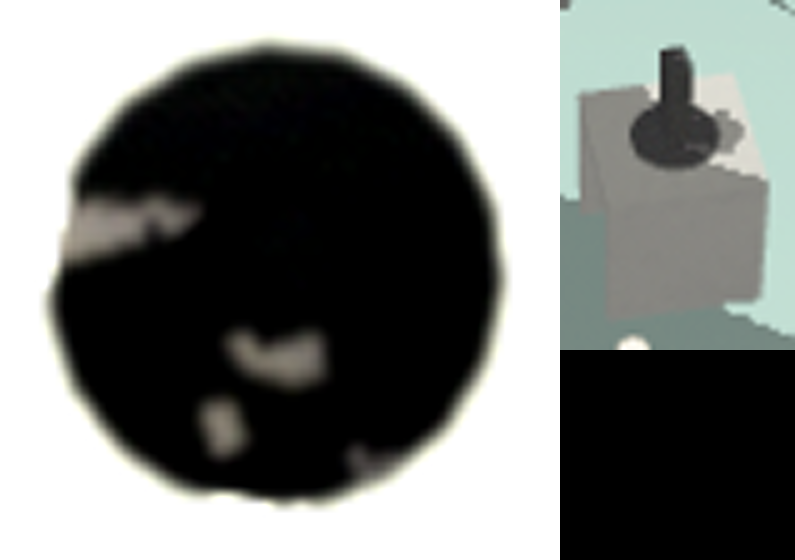

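```bash
python3 - <<'E'
from h import *
import pickle
m=np.mean([r.grab_frame("wrist").astype(float) for _ in range(16)],0);np.save("m.npy",m)
g=m[100:166,237:303].mean(2)
print(np.percentile(g,[1,5,10,20,30,40,50]))
lo,hi=np.percentile(g,[.5,50]);
a=np.clip((g-lo)/(hi-lo),0,1);a=(255*np.clip(a*1.0,0,1)**.7).astype(np.uint8)
b=cv2.createCLAHE(6,(3,3)).apply(np.clip(g*6-20,0,255).astype(np.uint8))
cv2.imwrite("pics/e.png",cv2.resize(np.hstack([a,b]),(800,400),interpolation=cv2.INTER_CUBIC))
E
```

```text
[10.9375     12.328125   13.08333333 13.9375     14.96875    17.375
 39.29166667]
```

View pics/e.png

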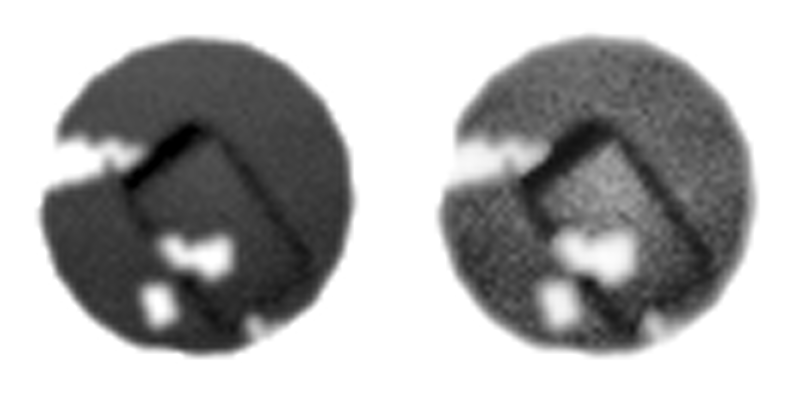

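The stretched crop shows the handle's top face as a rotated rectangle. In panel pixels its corners are at about (215,140), (130,195), (310,265) and (235,330).

```bash
python3 - <<'E'
from h import *
import pickle
s,f=pickle.load(open("C.pkl","rb"));c=cam("wrist",s)
k=66/400
P=plane(c,np.array([(215,138),(128,195),(235,332),(310,265)])*k+[237,100],.172)
print(P.round(4),P.mean(0))
a=P[3]-P[0];b=P[2]-P[1];d=a/np.linalg.norm(a)+b/np.linalg.norm(b)
print([np.linalg.norm(P[i]-P[(i+1)%4]).round(4) for i in range(4)],"long",np.arctan2(-d[0],d[1])+np.array([0,np.pi]),r.state()["t"])
x=P[0]-P[1]+P[3]-P[2];print("short dir",np.arctan2(x[1],x[0]))
E
```

```text
[[ 0.5484 -0.1493  0.172 ]
 [ 0.5354 -0.1533  0.172 ]
 [ 0.5446 -0.1746  0.172 ]
 [ 0.5565 -0.1686  0.172 ]] [ 0.54620893 -0.16144327  0.172     ]
[np.float64(0.0135), np.float64(0.0232), np.float64(0.0133), np.float64(0.021)] long [-2.74188239  0.39971026] 6.6
short dir 0.38319577954086564
```

Call:
{"name": "move_arm", "arguments": {
  "series": [
    [8.5, 1.5, 2.5, 0, 0.14],
    [8.5, 2.9, 4.6, 0, 0.28],
    [8.5, 2.9, 4.6, 0, 0.42],
    [8.5, 2.9, 4.6, 0, 0.56],
    [8.5, 2.9, 4.6, -2, 0.66],
    [8.5, 2.9, 4.6, -6, 0.66],
    [8.5, 2.9, 4.6, -9, 0.66],
    [8.5, 2.9, 4.6, -10, 0.66]
  ]
}}

```text
t: 7.4
position: [0.5441, -0.1609, 0.1427]
tool_rot: [-3.136, -0.004, 1.959]
contact_force: [-0.7, 0.9, 1.2]
grip_width: 0.996
gripper_force: 0.0
```

Call:
{"name": "move_arm", "arguments": {
  "series": [
    [8.5, 0, 0, -1, 0],
    [8.5, 0, 0, -2, 0],
    [8.5, 0, 0, -2, 0],
    [3, 0, 0, -2, 0],
    [1.5, 0, 0, -2, 0],
    [1, 0, 0, -2, 0],
    [0.5, 0, 0, -2, 0],
    [0.5, 0, 0, -2, 0]
  ]
}}

```text
t: 8.2
position: [0.5468, -0.1618, 0.127]
tool_rot: [3.141, 0.001, 1.959]
contact_force: [-1.0, -0.3, 0.4]
grip_width: 0.182
gripper_force: 58.5
```

Call:
{"name": "move_arm", "arguments": {
  "series": [
    [0.5, 0, 0, 1, 0],
    [0.5, 0, 0, 4, 0],
    [0.5, 0, 0, 8, 0],
    [0.5, 0, 0, 12, 0],
    [0.5, 0, 0, 14, 0],
    [0.5, -0.5, 2, 14, -0.1],
    [0.5, -1, 6, 14, -0.2],
    [0.5, -2, 10, 14, -0.3]
  ]
}}

```text
t: 9.0
position: [0.5265, -0.0611, 0.2668]
tool_rot: [3.141, -0.0, 1.653]
contact_force: [0.5, 0.8, -0.8]
grip_width: 0.178
gripper_force: 58.6
```

Call:
{"name": "move_arm", "arguments": {
  "series": [
    [0.5, -1, 4.5, 0, -0.1],
    [0.5, -1.8, 9, 0, -0.2],
    [0.5, -2.6, 13.5, 0, -0.3],
    [0.5, -3.5, 18, 0, -0.3],
    [0.5, -4.3, 22, 0, -0.3],
    [0.5, -4.8, 25, 0, -0.3],
    [0.5, -4.9, 26.4, 0, -0.3],
    [0.5, -4.9, 26.4, 0, -0.3]
  ]
}}

```text
t: 9.8
position: [0.4772, 0.2038, 0.2665]
tool_rot: [3.141, -0.0, 1.362]
contact_force: [-0.2, 0.1, -1.5]
grip_width: 0.183
gripper_force: 58.6
```

Call:
{"name": "move_arm", "arguments": {
  "series": [
    [0.5, 0, 0, -1, 0],
    [0.5, 0, 0, -2.5, 0],
    [0.5, 0, 0, -4, 0],
    [0.5, 0, 0, -4.5, 0],
    [0.5, 0, 0, -4.5, 0],
    [0.5, 0, 0, -4.5, 0],
    [0.5, 0, 0, -4.5, 0],
    [0.5, 0, 0, -4.5, 0]
  ]
}}

```text
t: 10.6
position: [0.4779, 0.2024, 0.222]
tool_rot: [3.14, -0.001, 1.359]
contact_force: [-0.4, 0.3, -1.0]
grip_width: 0.177
gripper_force: 58.6
```

```bash
python3 - <<'E'
from h import *
s=r.state();f=r.grab_frame("wrist");g=r.grab_frame("side");t=r.grab_frame("top")
print(s["t"],s["position"],s["tool_rot"],s["contact_force"],s["grip_width"])
P=s["position"]+[0,0,-.117]
for n,i in(("side",g),("top",t)):print(n,proj(cam(n),[P,[.4932,.2006,.095]]).round(1))
a=cv2.resize(f[60:260,180:380,::-1],(400,400),interpolation=2)
b=cv2.resize(g[190:270,220:300,::-1],(400,400),interpolation=2)
cv2.imwrite("pics/f.png",np.hstack([a,b]))
E
```

```text
10.6 [0.47791494 0.20238334 0.22204024] [ 3.14037881e+00 -7.77220554e-04  1.35856700e+00] [-0.38342205  0.27065993 -1.04366824] 0.1770637969741415
side [[268.2 242.8]
 [262.3 243.9]]
top [[199.  202. ]
 [200.  197.6]]
```

View pics/f.png

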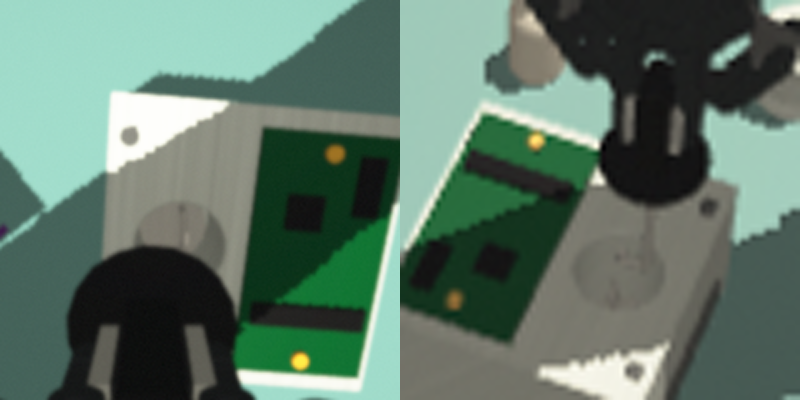

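The gripped hook, pointing towards the board, stands over the near half of the bore in the side view, as planned. Now I'll go down gently.

Call:
{"name": "move_arm", "arguments": {
  "series": [
    [0.5, 0, 0, -0.6, 0],
    [0.5, 0, 0, -1.2, 0],
    [0.5, 0, 0, -1.8, 0],
    [0.5, 0, 0, -2.4, 0],
    [0.5, 0, 0, -3, 0],
    [0.5, 0, 0, -3.6, 0],
    [0.5, 0, 0, -4, 0],
    [0.5, 0, 0, -4.1, 0]
  ]
}}

```text
t: 11.55
position: [0.4771, 0.2022, 0.1796]
tool_rot: [-3.141, 0.001, 1.359]
contact_force: [0.3, -0.2, -1.8]
grip_width: 0.178
gripper_force: 58.6
```

Call:
{"name": "move_arm", "arguments": {
  "series": [
    [0.5, 0, 0, -0.2, 0],
    [0.5, 0, 0, -0.4, 0],
    [0.5, 0, 0, -0.6, 0],
    [0.5, 0, 0, -0.8, 0],
    [0.5, 0, 0, -1, 0],
    [0.5, 0, 0, -1.2, 0],
    [0.5, 0, 0, -1.3, 0],
    [0.5, 0, 0, -1.3, 0]
  ]
}}

```text
t: 12.35
position: [0.4773, 0.2023, 0.1671]
tool_rot: [-3.141, 0.0, 1.359]
contact_force: [-0.4, 0.0, -1.4]
grip_width: 0.18
gripper_force: 58.6
```

Call:
{"name": "move_arm", "arguments": {
  "series": [
    [0.5, 0, 0, -0.2, 0],
    [0.5, 0, 0, -0.4, 0],
    [0.5, 0, 0, -0.6, 0],
    [0.5, 0, 0, -0.7, 0],
    [0.5, 0, 0, -0.8, 0],
    [0.5, 0, 0, -0.8, 0],
    [0.5, 0, 0, -0.8, 0],
    [0.5, 0, 0, -0.8, 0]
  ]
}}

```text
t: 13.15
position: [0.4775, 0.2024, 0.1594]
tool_rot: [3.141, -0.0, 1.359]
contact_force: [0.3, -0.7, -1.1]
grip_width: 0.179
gripper_force: 58.6
```

Call:
{"name": "move_arm", "arguments": {
  "series": [
    [0.5, 0, 0, -0.05, 0],
    [0.5, 0, 0, -0.1, 0],
    [0.5, 0, 0, -0.15, 0],
    [0.5, 0, 0, -0.15, 0],
    [0.5, 0, 0, -0.15, 0],
    [0.5, 0, 0, -0.15, 0],
    [0.5, 0, 0, -0.15, 0],
    [0.5, 0, 0, -0.15, 0]
  ]
}}

```text
t: 13.95
position: [0.4774, 0.2024, 0.1578]
tool_rot: [-3.142, 0.0, 1.359]
contact_force: [0.2, -0.1, -0.7]
grip_width: 0.18
gripper_force: 58.6
```

Call:
{"name": "move_arm", "arguments": {
  "series": [
    [0.5, 0, 0, -0.05, 0],
    [0.5, 0, 0, -0.1, 0],
    [0.5, 0, 0, -0.15, 0],
    [0.5, 0, 0, -0.2, 0],
    [0.5, 0, 0, -0.2, 0],
    [0.5, 0, 0, -0.2, 0],
    [0.5, 0, 0, -0.2, 0],
    [0.5, 0, 0, -0.2, 0]
  ]
}}

```text
t: 14.75
position: [0.4775, 0.2024, 0.1558]
tool_rot: [3.142, -0.0, 1.359]
contact_force: [-0.5, -0.9, -1.8]
grip_width: 0.18
gripper_force: 58.6
```

Call:
{"name": "move_arm", "arguments": {
  "series": [
    [0.5, 0.1, -0.02, 0, 0],
    [0.5, 0.2, -0.04, 0, 0],
    [0.5, 0.3, -0.06, 0, 0],
    [0.5, 0.4, -0.08, 0, 0],
    [0.5, 0.5, -0.1, 0, 0],
    [0.5, 0.5, -0.1, 0, 0],
    [0.5, 0.5, -0.1, 0, 0],
    [0.5, 0.5, -0.1, 0, 0]
  ]
}}

```text
t: 15.55
position: [0.4824, 0.2014, 0.1558]
tool_rot: [-3.141, 0.0, 1.359]
contact_force: [-0.2, 0.9, -0.6]
grip_width: 0.181
gripper_force: 58.6
```

Call:
{"name": "move_arm", "arguments": {
  "series": [
    [0.5, 0.1, -0.02, 0, 0],
    [0.5, 0.2, -0.04, 0, 0],
    [0.5, 0.3, -0.06, 0, 0],
    [0.5, 0.4, -0.08, 0, 0],
    [0.5, 0.5, -0.1, 0, 0],
    [0.5, 0.5, -0.1, 0, 0],
    [0.5, 0.5, -0.1, 0, 0],
    [0.5, 0.5, -0.1, 0, 0]
  ]
}}

```text
t: 16.35
position: [0.4874, 0.2003, 0.1558]
tool_rot: [-3.141, 0.0, 1.359]
contact_force: [-0.3, -1.0, -1.1]
grip_width: 0.183
gripper_force: 58.6
```

Call:
{"name": "move_arm", "arguments": {
  "series": [
    [0.5, 0.1, -0.02, 0, 0],
    [0.5, 0.2, -0.04, 0, 0],
    [0.5, 0.3, -0.06, 0, 0],
    [0.5, 0.37, -0.07, 0, 0],
    [0.5, 0.37, -0.07, 0, 0],
    [0.5, 0.37, -0.07, 0.1, 0],
    [0.5, 0.37, -0.07, 0.2, 0],
    [0.5, 0.37, -0.07, 0.3, 0]
  ]
}}

```text
t: 17.15
position: [0.4912, 0.1997, 0.1589]
tool_rot: [3.142, -0.0, 1.359]
contact_force: [-0.4, 0.4, 0.4]
grip_width: 0.179
gripper_force: 58.6
```

Call:
{"name": "move_arm", "arguments": {
  "series": [
    [0.5, 0, 0, 0.15, 0],
    [0.5, 0, 0, 0.3, 0],
    [0.5, 0, 0, 0.4, 0],
    [0.5, 0, 0, 0.5, 0],
    [0.5, 0, 0, 0.6, 0],
    [0.5, 0, 0, 0.7, 0],
    [0.5, 0, 0, 0.8, 0],
    [0.5, 0, 0, 0.9, 0]
  ]
}}

```text
t: 17.95
position: [0.4911, 0.1996, 0.1679]
tool_rot: [-3.141, 0.0, 1.359]
contact_force: [-0.6, -0.3, -0.7]
grip_width: 0.176
gripper_force: 58.6
```

Call:
{"name": "move_arm", "arguments": {
  "series": [
    [0.5, 0, 0, 0.05, 0],
    [0.5, 0, 0, 0.1, 0],
    [0.5, 0, 0, 0.15, 0],
    [0.5, 0, 0, 0.2, 0],
    [0.5, 0, 0, 0.25, 0],
    [0.5, 0, 0, 0.3, 0],
    [0.5, 0, 0, 0.35, 0],
    [0.5, 0, 0, 0.4, 0]
  ]
}}

```text
t: 18.75
position: [0.491, 0.1996, 0.1711]
tool_rot: [-3.141, 0.001, 1.359]
contact_force: [1.6, -0.1, -6.8]
grip_width: 0.176
gripper_force: 58.5
```

Call:
{"name": "move_arm", "arguments": {
  "series": [
    [0.5, 0, 0, 0.15, 0],
    [0.5, 0, 0, 0.3, 0],
    [0.5, 0, 0, 0.5, 0],
    [0.5, 0, 0, 0.7, 0],
    [0.5, 0, 0, 0.9, 0],
    [0.5, 0, 0, 1.1, 0],
    [0.5, 0, 0, 1.3, 0],
    [0.5, 0, 0, 1.5, 0]
  ]
}}

```text
t: 19.55
position: [0.491, 0.1996, 0.1869]
tool_rot: [-3.141, 0.0, 1.359]
contact_force: [0.2, 0.7, -6.5]
grip_width: 0.18
gripper_force: 58.5
```

Call:
{"name": "move_arm", "arguments": {
  "series": [
    [0.5, 0, 0, 0.2, 0],
    [0.5, 0, 0, 0.4, 0],
    [0.5, 0, 0, 0.6, 0],
    [0.5, 0, 0, 0.8, 0],
    [0.5, 0, 0, 1.0, 0],
    [0.5, 0, 0, 1.2, 0],
    [0.5, 0, 0, 1.4, 0],
    [0.5, 0, 0, 1.6, 0]
  ]
}}

```text
t: 20.35
position: [0.4911, 0.1996, 0.2029]
tool_rot: [-3.141, 0.0, 1.359]
contact_force: [-0.4, -0.6, -5.8]
grip_width: 0.182
gripper_force: 58.5
```

Call:
{"name": "move_arm", "arguments": {
  "series": [
    [0.5, 0, 0, 0.2, 0],
    [0.5, 0, 0, 0.4, 0],
    [0.5, 0, 0, 0.6, 0],
    [0.5, 0, 0, 0.8, 0],
    [0.5, 0, 0, 1.0, 0],
    [0.5, 0, 0, 1.2, 0],
    [0.5, 0, 0, 1.4, 0],
    [0.5, 0, 0, 1.5, 0]
  ]
}}

```text
t: 21.15
position: [0.4911, 0.1997, 0.218]
tool_rot: [3.142, -0.0, 1.359]
contact_force: [0.4, -0.6, -6.3]
grip_width: 0.177
gripper_force: 58.5
```

Call:
{"name": "move_arm", "arguments": {
  "series": [
    [0.5, 0, 0, 0.1, 0],
    [0.5, 0, 0, 0.2, 0],
    [0.5, 0, 0, 0.3, 0],
    [0.5, 0, 0, 0.4, 0],
    [0.5, 0, 0, 0.5, 0],
    [0.5, 0, 0, 0.6, 0],
    [0.5, 0, 0, 0.7, 0],
    [0.5, 0, 0, 0.8, 0]
  ]
}}

```text
t: 21.95
position: [0.4911, 0.1996, 0.2259]
tool_rot: [-3.142, 0.0, 1.359]
contact_force: [-0.2, 0.0, -5.7]
grip_width: 0.179
gripper_force: 58.5
```

Call:
{"name": "move_arm", "arguments": {
  "series": [
    [0.5, 0, 0, 0.02, 0],
    [0.5, 0, 0, 0.04, 0],
    [0.5, 0, 0, 0.06, 0],
    [0.5, 0, 0, 0.08, 0],
    [0.5, 0, 0, 0.1, 0],
    [0.5, 0, 0, 0.12, 0],
    [0.5, 0, 0, 0.12, 0],
    [0.5, 0, 0, 0.12, 0]
  ]
}}

```text
t: 22.75
position: [0.4912, 0.1996, 0.2271]
tool_rot: [3.142, 0.0, 1.359]
contact_force: [-1.0, 0.6, -5.8]
grip_width: 0.179
gripper_force: 58.6
```

```bash
python3 -c "
from h import *
s=r.state();print(s['t'],s['position'],s['contact_force'])"
```

```text
22.75 [0.49116004 0.19964394 0.22705317] [-0.99685703  0.62663839 -5.81903474]
```

Continuing in half-millimetre steps, feeling for the stop.

Call:
{"name": "move_arm", "arguments": {
  "series": [
    [0.5, 0, 0, 0.01, 0],
    [0.5, 0, 0, 0.02, 0],
    [0.5, 0, 0, 0.03, 0],
    [0.5, 0, 0, 0.04, 0],
    [0.5, 0, 0, 0.05, 0],
    [0.5, 0, 0, 0.06, 0],
    [0.5, 0, 0, 0.06, 0],
    [0.5, 0, 0, 0.06, 0]
  ]
}}

```text
t: 23.55
position: [0.4912, 0.1997, 0.2276]
tool_rot: [3.142, -0.0, 1.359]
contact_force: [-1.3, 0.6, -6.2]
grip_width: 0.178
gripper_force: 58.6
```

Call:
{"name": "move_arm", "arguments": {
  "series": [
    [0.5, 0, 0, 0.01, 0],
    [0.5, 0, 0, 0.02, 0],
    [0.5, 0, 0, 0.03, 0],
    [0.5, 0, 0, 0.04, 0],
    [0.5, 0, 0, 0.05, 0],
    [0.5, 0, 0, 0.05, 0],
    [0.5, 0, 0, 0.05, 0],
    [0.5, 0, 0, 0.05, 0]
  ]
}}

```text
t: 24.35
position: [0.4911, 0.1996, 0.2281]
tool_rot: [-3.142, 0.0, 1.359]
contact_force: [-0.5, -0.0, -6.4]
grip_width: 0.177
gripper_force: 58.6
```

Call:
{"name": "move_arm", "arguments": {
  "series": [
    [0.5, 0, 0, 0.01, 0],
    [0.5, 0, 0, 0.02, 0],
    [0.5, 0, 0, 0.03, 0],
    [0.5, 0, 0, 0.04, 0],
    [0.5, 0, 0, 0.04, 0],
    [0.5, 0, 0, 0.04, 0],
    [0.5, 0, 0, 0.04, 0],
    [0.5, 0, 0, 0.04, 0]
  ]
}}

```text
t: 25.15
position: [0.4911, 0.1997, 0.2285]
tool_rot: [-3.142, 0.0, 1.359]
contact_force: [0.7, -0.3, -6.0]
grip_width: 0.176
gripper_force: 58.6
```

Call:
{"name": "move_arm", "arguments": {
  "series": [
    [0.5, 0, 0, 0.01, 0],
    [0.5, 0, 0, 0.02, 0],
    [0.5, 0, 0, 0.03, 0],
    [0.5, 0, 0, 0.04, 0],
    [0.5, 0, 0, 0.04, 0],
    [0.5, 0, 0, 0.04, 0],
    [0.5, 0, 0, 0.04, 0],
    [0.5, 0, 0, 0.04, 0]
  ]
}}

```text
t: 25.95
position: [0.4912, 0.1997, 0.2289]
tool_rot: [3.142, -0.0, 1.359]
contact_force: [-0.6, -0.2, -6.4]
grip_width: 0.18
gripper_force: 58.6
```

Call:
{"name": "move_arm", "arguments": {
  "series": [
    [0.5, 0, 0, 0.01, 0],
    [0.5, 0, 0, 0.02, 0],
    [0.5, 0, 0, 0.03, 0],
    [0.5, 0, 0, 0.04, 0],
    [0.5, 0, 0, 0.04, 0],
    [0.5, 0, 0, 0.04, 0],
    [0.5, 0, 0, 0.04, 0],
    [0.5, 0, 0, 0.04, 0]
  ]
}}

```text
t: 26.75
position: [0.4911, 0.1997, 0.2293]
tool_rot: [3.142, 0.0, 1.359]
contact_force: [-0.2, -0.4, -5.4]
grip_width: 0.183
gripper_force: 58.6
```

Call:
{"name": "move_arm", "arguments": {
  "series": [
    [0.5, 0, 0, 0.01, 0],
    [0.5, 0, 0, 0.02, 0],
    [0.5, 0, 0, 0.03, 0],
    [0.5, 0, 0, 0.04, 0],
    [0.5, 0, 0, 0.04, 0],
    [0.5, 0, 0, 0.04, 0],
    [0.5, 0, 0, 0.04, 0],
    [0.5, 0, 0, 0.04, 0]
  ]
}}

```text
t: 27.55
position: [0.4912, 0.1997, 0.2297]
tool_rot: [3.142, -0.0, 1.359]
contact_force: [-0.6, 1.0, -6.2]
grip_width: 0.179
gripper_force: 58.6
```

Call:
{"name": "move_arm", "arguments": {
  "series": [
    [0.5, 0, 0, 0.01, 0],
    [0.5, 0, 0, 0.02, 0],
    [0.5, 0, 0, 0.03, 0],
    [0.5, 0, 0, 0.04, 0],
    [0.5, 0, 0, 0.04, 0],
    [0.5, 0, 0, 0.04, 0],
    [0.5, 0, 0, 0.04, 0],
    [0.5, 0, 0, 0.04, 0]
  ]
}}

```text
t: 28.35
position: [0.4912, 0.1997, 0.2301]
tool_rot: [3.142, 0.0, 1.359]
contact_force: [0.0, 0.3, -6.2]
grip_width: 0.179
gripper_force: 58.6
```

```bash
python3 -c "
from h import *
s=r.state();print(s['t'],s['position'],s['contact_force'])"
```

```text
28.35 [0.4911515  0.19965017 0.23010124] [ 0.0296675   0.26293269 -6.15851171]
```

Call:
{"name": "move_arm", "arguments": {
  "series": [
    [0.5, 0, 0, 0.01, 0],
    [0.5, 0, 0, 0.02, 0],
    [0.5, 0, 0, 0.03, 0],
    [0.5, 0, 0, 0.03, 0],
    [0.5, 0, 0, 0.03, 0],
    [0.5, 0, 0, 0.03, 0],
    [0.5, 0, 0, 0.03, 0],
    [0.5, 0, 0, 0.03, 0]
  ]
}}

```text
t: 29.15
position: [0.4912, 0.1997, 0.2304]
tool_rot: [3.142, -0.0, 1.359]
contact_force: [-0.8, 0.8, -6.5]
grip_width: 0.179
gripper_force: 58.6
```

Call:
{"name": "move_arm", "arguments": {
  "series": [
    [0.5, 0, 0, 0.01, 0],
    [0.5, 0, 0, 0.02, 0],
    [0.5, 0, 0, 0.03, 0],
    [0.5, 0, 0, 0.03, 0],
    [0.5, 0, 0, 0.03, 0],
    [0.5, 0, 0, 0.03, 0],
    [0.5, 0, 0, 0.03, 0],
    [0.5, 0, 0, 0.03, 0]
  ]
}}

```text
t: 29.95
position: [0.4911, 0.1996, 0.2307]
tool_rot: [-3.142, 0.0, 1.359]
contact_force: [0.7, -0.1, -6.9]
grip_width: 0.177
gripper_force: 58.6
```

Call:
{"name": "move_arm", "arguments": {
  "series": [
    [0.5, 0, 0, 0.01, 0],
    [0.5, 0, 0, 0.02, 0],
    [0.5, 0, 0, 0.03, 0],
    [0.5, 0, 0, 0.03, 0],
    [0.5, 0, 0, 0.03, 0],
    [0.5, 0, 0, 0.03, 0],
    [0.5, 0, 0, 0.03, 0],
    [0.5, 0, 0, 0.03, 0]
  ]
}}

```text
t: 30.75
position: [0.4911, 0.1996, 0.2309]
tool_rot: [-3.141, 0.0, 1.359]
contact_force: [-0.2, -0.3, -7.8]
grip_width: 0.178
gripper_force: 58.5
```

The force is rising with no further travel, so the pin is at its stop. Now I'll unhook: 10 mm down, back out along -x, then up.

Call:
{"name": "move_arm", "arguments": {
  "series": [
    [0.5, 0, 0, -0.2, 0],
    [0.5, 0, 0, -0.4, 0],
    [0.5, 0, 0, -0.6, 0],
    [0.5, 0, 0, -0.8, 0],
    [0.5, 0, 0, -1.0, 0],
    [0.5, 0, 0, -1.05, 0],
    [0.5, 0, 0, -1.05, 0],
    [0.5, 0, 0, -1.05, 0]
  ]
}}

```text
t: 31.55
position: [0.4912, 0.1997, 0.2206]
tool_rot: [3.141, -0.0, 1.359]
contact_force: [-0.4, 0.2, -0.5]
grip_width: 0.183
gripper_force: 59.4
```

Call:
{"name": "move_arm", "arguments": {
  "series": [
    [0.5, -0.2, 0.04, 0, 0],
    [0.5, -0.4, 0.08, 0, 0],
    [0.5, -0.6, 0.13, 0, 0],
    [0.5, -0.8, 0.17, 0, 0],
    [0.5, -1.0, 0.21, 0, 0],
    [0.5, -1.2, 0.25, 0, 0],
    [0.5, -1.4, 0.3, 0, 0],
    [0.5, -1.4, 0.3, 0, 0]
  ]
}}

```text
t: 32.35
position: [0.4769, 0.2027, 0.2205]
tool_rot: [-3.142, 0.0, 1.359]
contact_force: [-0.3, 0.8, -0.9]
grip_width: 0.179
gripper_force: 59.4
```

Call:
{"name": "move_arm", "arguments": {
  "series": [
    [0.5, -1, 0.2, 0, 0],
    [0.5, -2, 0.4, 0.5, 0],
    [0.5, -2, 0.4, 2, 0],
    [0.5, -2, 0.4, 4.5, 0],
    [0.5, -2, 0, 5, 0.1],
    [0.5, -1.5, -4, 5, 0.2],
    [0.5, 0, -8, 5, 0.3],
    [0.5, 1, -12, 5, 0.4]
  ]
}}

```text
t: 33.15
position: [0.4869, 0.0821, 0.2712]
tool_rot: [3.14, -0.0, 1.765]
contact_force: [0.1, -0.1, -1.1]
grip_width: 0.18
gripper_force: 59.4
```

Call:
{"name": "move_arm", "arguments": {
  "series": [
    [0.5, 1, -4.5, 0, 0.1],
    [0.5, 2, -9, 0, 0.2],
    [0.5, 3, -13.5, 0, 0.2],
    [0.5, 4, -18, 0, 0.2],
    [0.5, 5, -21.5, 0, 0.2],
    [0.5, 6, -24, 0, 0.2],
    [0.5, 6, -24.45, 0, 0.2],
    [0.5, 6, -24.45, 0, 0.2]
  ]
}}

```text
t: 33.95
position: [0.5466, -0.162, 0.2705]
tool_rot: [-3.141, -0.001, 1.957]
contact_force: [-0.7, -0.4, -1.7]
grip_width: 0.181
gripper_force: 59.4
```

```bash
python3 - <<'E'
from h import *
s=r.state();print(s['t'],s['position'],s['tool_rot'],s['contact_force'],"to go",np.array([.5468,-.1618])-s['position'][:2])
f=r.grab_frame("wrist");d=r.grab_frame("side");cv2.imwrite("pics/chk.png",d[:,:,::-1])
# loop up? difference with the first side picture around the loop, where the bar should be
a=cv2.imread("pics/side0.png").astype(int);D=np.abs(a-d[:,:,::-1]).sum(2)
c=cam("side");n=np.array([.208,.978,0])
for k in(-.012,0,.012): print(proj(c,np.array([.4978,.1982,.117])+k*n).round(1))
print(D[218:250:1,255:275:1][::2])
E
```

```text
33.95 [ 0.54660929 -0.16198996  0.27046658] [-3.14119848e+00 -8.29763107e-04  1.95745311e+00] [-0.73654313 -0.35732339 -1.66092576] to go [0.00019071 0.00018996]
[[262.2 234.6]]
[[260.9 238.3]]
[[259.6 242. ]]
[[ 20  20  19  16  16  15  20  21  22  18   0 171 170 186 284 286 286 289
  288 288]
 [ 12   7  10   8  12  18  15  15  14  16  16  16  21  21  21   2 173 170
  171 186]
 [ 10   8  11  11  13  20  13  13  13  13  13  15  15  15  14  13  15  15
   23  23]
 [  7   7   7  10  21  15  15  13  14  13  14  14  15  16  15  14  13  15
   13  13]
 [  9   8  10  18  15  15  13  14  14  13  13  13  15  15  15  13  14  15
   14  13]
 [  8  13  17  13  15  14  13  13  14  14  14  15  15  13  15  15  14  13
   14  15]
 [ 13  21  13  13  13  14  13  12  14  14  15  14  13  13  15  14  14  13
   15  13]
 [ 17  13  11  13  13  14  14  14  15  14  13  13  13  14  14  13  13  15
   14  14]
 [ 14  14  13  13  15  15  11   7  29  36  13  13  15  14  13  14  15  15
   14  15]
 [ 15  13  13  14  14  21  42   5  46  68  56  55  28  14  14  13  13  15
   14  14]
 [ 14  16  26  78 244 345 245 355  63 300 358 361 357 284 154  45  15  13
   15  15]
 [ 19  32 170 323 306  90 382 312 349 350 353 362 363 364 375 360 188  13
   16  13]
 [ 22 116 320 326 324  29  94 310 348 354 359 366 364 369 379 379 367  78
   15  13]
 [ 46  88 309 229  15 143  72 348 353 357 363 358 364 373 380 381 370  87
   16  12]
 [ 36   4  53   4 156 105 150 288 240 361 361 361 367 375 372 370 249  14
   13  15]
 [ 14   2  32  16 158 304 249  24 349 365 353 363 357 337 254  30  24  14
   13  13]]
```

The bore region has changed strongly and the disc is now lit at the mouth, so the pin is up. Lowering the tool into the rack.

Call:
{"name": "move_arm", "arguments": {
  "series": [
    [0.5, 0, 0, -2, 0],
    [0.5, 0, 0, -4, 0],
    [0.5, 0, 0, -6, 0],
    [0.5, 0, 0, -8, 0],
    [0.5, 0, 0, -10, 0],
    [0.5, 0, 0, -12, 0],
    [0.5, 0, 0, -13, 0],
    [0.5, 0, 0, -13.4, 0]
  ]
}}

```text
t: 34.85
position: [0.5464, -0.1604, 0.1357]
tool_rot: [-3.14, -0.001, 1.961]
contact_force: [-0.3, -0.7, -1.2]
grip_width: 0.182
gripper_force: 59.4
```

Call:
{"name": "move_arm", "arguments": {
  "series": [
    [0.5, 0, 0, -0.2, 0],
    [0.5, 0, 0, -0.4, 0],
    [0.5, 0, 0, -0.6, 0],
    [0.5, 0, 0, -0.75, 0],
    [0.5, 0, 0, -0.85, 0],
    [0.5, 0, 0, -0.9, 0],
    [0.5, 0, 0, -0.9, 0],
    [0.5, 0, 0, -0.9, 0]
  ]
}}

```text
t: 35.65
position: [0.5472, -0.1619, 0.1276]
tool_rot: [3.142, 0.0, 1.959]
contact_force: [0.0, -0.3, -0.8]
grip_width: 0.179
gripper_force: 59.4
```

Another 0.5 mm to seat it, then release and withdraw.

Call:
{"name": "move_arm", "arguments": {
  "series": [
    [0.5, 0, 0, -0.03, 0],
    [0.5, 0, 0, -0.05, 0],
    [0.5, 0, 0, -0.05, 0],
    [0.5, 0, 0, -0.05, 0],
    [3, 0, 0, -0.05, 0],
    [8.5, 0, 0, -0.05, 0],
    [8.5, 0, 0, -0.05, 0],
    [8.5, 0, 0, -0.05, 0]
  ]
}}

```text
t: 36.45
position: [0.5472, -0.1619, 0.1271]
tool_rot: [3.141, 0.0, 1.959]
contact_force: [0.5, -0.4, 0.1]
grip_width: 0.85
gripper_force: 0.0
```

Call:
{"name": "move_arm", "arguments": {
  "series": [
    [8.5, 0, 0, 0, 0],
    [8.5, 0, 0, 0, 0],
    [8.5, 0, 0, 1, 0],
    [8.5, 0, 0, 4, 0],
    [8.5, 0, 0, 8, 0],
    [8.5, 0, 0, 12, 0],
    [8.5, -1.6, -4.5, 12, 0],
    [8.5, -2.9, -4.6, 12, -0.15]
  ]
}}

```text
t: 37.25
position: [0.5189, -0.2115, 0.2497]
tool_rot: [3.138, 0.005, 1.803]
contact_force: [-0.6, 0.9, -1.2]
grip_width: 0.996
gripper_force: 0.0
```

Call:
{"name": "move_arm", "arguments": {
  "series": [
    [8.5, 0, 0, 0, -0.15],
    [8.5, 0, 0, 0, -0.3],
    [8.5, 0, 0, 0, -0.45],
    [8.5, 0, 0, 0, -0.51],
    [8.5, 0, 0, 0, -0.51],
    [8.5, 0, 0, 0, -0.51],
    [8.5, 0, 0, 0, -0.51],
    [8.5, 0, 0, 0, -0.51]
  ]
}}

```text
t: 38.05
position: [0.5182, -0.2078, 0.2471]
tool_rot: [3.141, 0.0, 1.299]
contact_force: [0.2, -0.5, -0.1]
grip_width: 0.995
gripper_force: 0.0
```

```bash
python3 - <<'E'
from h import *
s=r.state();f=r.grab_frame("wrist");c=cam("wrist",s);print(s["t"],s["position"],s["tool_rot"],s["grip_width"],s["contact_force"])
g=(f.max(2)<45).astype(np.uint8);g=cv2.morphologyEx(g,cv2.MORPH_CLOSE,np.ones((9,9)))
p=proj(c,[.5462,-.1612,.11])[0];print(p)
for q in cv2.findContours(g,0,2)[0]:
    (u,v),R=cv2.minEnclosingCircle(q)
    if R>12 and np.hypot(*(np.array([u,v])-p))<40:
        o,e=plane(c,[[u,v],[u+R,v]],.110);print("guard",o.round(4),"r",(e-o)[0].round(4),cv2.contourArea(q)/(np.pi*R*R))
a=cv2.imread("pics/side0.png").astype(int);d=r.grab_frame("side")[:,:,::-1].astype(int)
print("side diff at rack",(np.abs(a-d).sum(2)[115:180,236:277]>90).sum())
E
```

```text
38.05 [ 0.51818646 -0.20780817  0.24714809] [3.14145091e+00 3.11587352e-05 1.29941874e+00] 0.9948939489239894 [ 0.18804547 -0.54876984 -0.14841815]
[268.88697342 132.67351354]
guard [ 0.548  -0.1597  0.11  ] r 0.027 0.9337710119164984
side diff at rack 534
```

```bash
python3 - <<'E'
from h import *
a=cv2.imread("pics/side0.png");d=r.grab_frame("side")[:,:,::-1]
for i in(a,d):
    m=(i.max(2)<60)[118:152,243:270];ys,xs=np.nonzero(m);print(m.sum(),xs.mean()+243,ys.mean()+118,ys.min()+118)
    for row in range(124,152,4): x=np.nonzero((i[row,243:270].max(1)<60))[0]; print(row,x.min()+243 if len(x) else None,x.max()+243 if len(x) else None)
E
```

```text
237 255.22784810126583 138.52742616033754 125
124 None None
128 253 258
132 253 258
136 252 259
140 247 263
144 247 263
148 257 257
255 254.57647058823528 139.01960784313727 125
124 None None
128 252 257
132 252 257
136 250 258
140 247 263
144 247 263
148 251 258
```

```bash
python3 -c "
from cell import r
print(r.finish_job())"
```

```text
the job is handed in; nothing more can be done
None
```

I drew the pin up to its stop, hung the hook tool back in its rack and released it, and handed the job in at about 38 s. The force at the wrist stayed under 8 N at every reading, and the final camera check put the guard within about 3 mm of the hole's axis; the judging result was not shown.

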